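# Third hand at the frame-joining jig

## Task

Be a third hand for joining a screen-printing frame: fetch the longer of the two loose wooden rails, lay it flat on the joining jig's board, close alongside the low metal ledge, and butt its end squarely against the cross rail on the sprung carriage. Push along the ledge until the carriage's pointer stands between the two marks on its scale (roughly 10 N), never driving the carriage to its end stop, and keep that push steady for at least three seconds so that a colleague can drive the fastener; finish while still holding and pushing, do not let go. Leave the shorter rail, the ink jar and the roll of tape where they are.

Things in the scene. Friction and masses are not known exactly. Their poses are not given: they have to be found in the camera images.
- long_rail_center (a point): Centre (half-way up) of the loose long rail: plain mid-brown wood, 150 mm long (its x axis), 30 mm wide (y), 32 mm tall (z), with a 7 mm wide, 5 mm deep groove along the middle of its top. Both ends are alike and square. About 0.08 to 0.17 kg. It starts flat on the table, left of the paper cutter, beside the short rail; the two lie roughly parallel, one beyond the other, and which is nearer the robot varies.
- long_rail: The same long rail; origin at the centre of its underside, x along its length, z up.
- short_rail: A rail of the same section and wood but only 100 mm long, loose on the table; not to be moved. Origin at the centre of its underside, x along its length.
- jig: Joining jig, fixed to the table right of the paper cutter: plywood board 270 mm (x) by 130 mm (y), 12 mm thick; origin at the centre of its underside. +x is the push direction, roughly to the robot's right (world -y); +y points roughly away from the robot. A fixed aluminium block, 46 mm high, stands at x = 111 to 133 mm behind the carriage.
- ledge_face (a point): Middle of the straight inner (-y) face of the jig's low aluminium ledge, at jig x = -42.5, y = +45 mm; axes as the jig's. The ledge stands 7 mm above the board (top 19 mm above the table), along jig x = -125 to +40 mm. The long rail lying against it has its centre at jig y = +30, z = 28 mm.
- cross_rail: The sprung carriage with the cross rail fixed on it: a wooden rail of the same section, 90 mm long, lying along the jig's y (y = -45 to +45 mm), its top 47.5 mm above the table. It moves with the carriage only. Its body frame is parallel to the jig's and coincides with it when the carriage is at rest.
- butt_face (a point): The point of the cross rail's face that the long rail's end has to meet: 28 mm above the table, at jig x = +51 mm with the carriage at rest, y = +30 mm. It moves along jig +x with the carriage. Its axes are those of the jig.
- carriage (a joint): Travel in m of the sprung carriage along the jig's +x: 0 at rest, end stop at 0.020. A spring resists with 1 N for each mm (no preload) and pushes it back. A black pointer on its near (-y) side moves over a white scale plate with two black marks, at 0.006 (6 N) and 0.014 (14 N).
- ink_jar: Black-lidded ink jar, 48 mm across, 50 mm tall, standing on the robot's side of the rails; origin at the centre of its underside. Not to be moved.
- tape: Wide roll of masking tape lying flat, about 100 mm across, 24 mm high, left of the rails; origin at the centre of its underside. Not to be moved.
Things that resemble listed ones, but are neither listed nor needed, are in the scene too. What is shaped like the long_rail but blue is not meant.

How it is judged (in metres and radians):
On the way:
1. the long rail lies on the jig along the ledge and is held pressed against the cross rail with the pointer between the marks, steadily for 2 s (z of long_rail_center in the frame of jig below 0.032 m and y of long_rail_center in the frame of jig between 0.023 and 0.036 m and angle between the x axis of long_rail and the x axis of jig, either way round below 0.07 rad and value of joint carriage between 0.006 and 0.014 m and contact force between long_rail and cross_rail between 5 and 16 N and contact force between the fingers and long_rail above 2 N), for 2 s.
At the end, for the whole second after the job is handed in: Fingers still press the long rail (over 2 N); it rests flat on the jig (within 4 mm), along the ledge (gap under 7 mm, within 4 degrees), pushing the cross rail with 5 to 16 N, carriage in 6 to 14 mm; short rail, ink jar and tape within 20 mm of their starts (all of step 1 and linear speed of long_rail below 0.01 m/s and distance of each of short_rail, ink_jar, tape from where it was at the start of the episode below 0.02 m); the arm keeps its last pose, push and grip.
It fails at once if the carriage is driven to its end stop (value of joint carriage above 0.0192 m).
It fails at once if the short rail, the ink jar or the tape is moved (distance of any of short_rail, ink_jar, tape from where it was at the start of the episode above 0.025 m).
It also fails if it takes over 51 s, if anything falls off the work surface, if the arm or the gripper's body presses on something with over 40 N, if the wrist force passes 120 N, or if a joint passes its speed limit or range.

## Robot

A 7-joint arm with a two-finger parallel gripper is mounted at the origin on the work surface; the furniture and walls round the work are solid. World frame = base frame: x ahead of the robot, y to its left, z up, the work surface at z = 0. Lengths are in m, angles in degrees, forces in N, time in s.
With the tool pointing down it reaches from about 0.425 to 0.875 m from the base axis. Payload 4.7 kg.
Tool frame: the origin (TCP) lies midway between the tips of the shut fingers; the grasp point (between the pads) lies 19 mm behind it; z points along the fingers, y is the direction in which the jaws open and shut (so a half turn about z gives the same grasp; the last joint's range is limited). The gripper opens to 87 mm and grips with 3 to 60 N. Pads are 19 mm wide; open, the fingers measure 117 mm over their backs; the gripper's body (75 mm by 190 mm) begins 51 mm behind the grasp point.
Start: joints at [72.256, 18.392, -4.016, 83.108, 1.295, 78.541, -3.26], TCP at [0.207, -0.616, 0.223] pointing down, gripper open.
Joint ranges: [-163.93, 163.93], [-17.29, 119.83], [-79.2, 71.16], [3.27, 140.29], [-89.18, 269.18], [5.43, 117.66], [-154.24, 154.24]. Speed limits (degrees/s): [147.25, 147.25, 180, 180, 180, 180, 180].

## Interface

Orientations are given as [roll, pitch, yaw] about the fixed x, y, z axes, in that order (R = Rz(yaw) Ry(pitch) Rx(roll)).
In Python, from cell import env gives the robot as it stands. The module is installed in compiled form; this text tells all that it offers.
- The arm moves only by the tool servo_tool, never from a script. Its argument "plan" is a list of rows, each a list of 3 entries, a list of its own where there are three numbers: the opening, from 0 (shut) to 1 (fully open), then the shift along the tool's x, y, z in cm, then the turn, a rotation vector about the tool's x, y, z in degrees. A call has 1 to 20 rows; each row shifts and turns the pose as measured when the row begins, along the tool's axes as they then stand; what a row does not reach is not made up. A row lasts 1/12 s, in which the tool goes at most 41.7 mm and 7.16 degrees, less where a joint would pass 70% of its speed; a pose out of reach is approached as far as the arm can. A call is refused whole if a number of a shift passes 4.17 or a number of a turn 7.16, either way. A call with a gripper value outside its range is refused whole. The fingers move at their own pace and stop on an object; "force" is the grip in N (left out, the last holds). Time passes only in rows, so rows that do not move let the fingers close. It gives the time, the measured TCP pose, the force and the opening at its end, in the units of the state.
- env.get_obs(): the state, without advancing time (a new reading comes with each control period).
- env.read_camera(name): name is "scene" or "side" or "wrist"; returns a dict with "image" (420x560x3 uint8, blue, green, red), "fx", "fy", "cx", "cy" (pixels), "rvec" (rotation vector, rad) and "tvec" (3), from world to camera coordinates, as OpenCV has them; the wrist camera has in their place "T_tool_cam" (4x4, takes a point from camera to tool coordinates, whose origin is the TCP and whose axes are the flange's). Camera axes: x right, y down, z forward; pixel columns grow to the right and rows downward; lengths in m; the calibration is good to about 2 mm. A picture is of the moment at which its call begins: read the wrist's pose just before it. There is no depth.
- env.sign_off(): hands the job in, once; it reports no verdict.
The state is a dict: "time_s": time; "qpos": joint angles; "joint_velocities": joint speeds; "effort": joint torques, N m; "tool_pos": TCP position; "tool_rot": TCP orientation; "force": force on the tool from outside, world axes, zero at the start; "wrist_torque": the same for the moment, N m; "grip_width": finger opening in m.
Only numpy, scipy, OpenCV 4.12 (cv2) and the standard library are available. Lean on these libraries where they do the work, as an engineer would, in place of code of your own. Each camera call takes 0.05 s, during which the arm holds its last target. There are 200 camera calls.

## Working session

There is one attempt and no reset: what is moved stays moved. The work goes in short steps, Python scripts to look and compute and a tool call to move; the robot and the scene stay as the last step left them, time stands still between calls to the robot, and variables do not carry over. Pictures are saved under pics/ and viewed, about 8 in all and at most 12, crops included, and the job is handed in when it is done.

Besides the shell and the picture viewer there is one more tool, called after "Call:" as name(argument=value, ...) on one line, values as JSON. servo_tool: Moves the arm, as the interface text tells. Its arguments: {"type":"object","properties":{"plan":{"type":"array"},"force":{"type":"number"}},"required":["plan"]}

```bash
mkdir -p pics; ls
cat > h.py <<'E'
import numpy as np, cv2
from cell import env
def snap(n,fn):
    o=env.get_obs(); c=env.read_camera(n); cv2.imwrite(f'pics/{fn}.png',c['image']); np.save(f'pics/{fn}.npy',dict(c=c,o=o),allow_pickle=True); return c,o
def load(fn):
    d=np.load(f'pics/{fn}.npy',allow_pickle=True).item(); return d['c'],d['o']
def rpy(r):
    from scipy.spatial.transform import Rotation as R
    return R.from_euler('xyz',r,degrees=True).as_matrix()
def ray(c,o,uv):
    uv=np.atleast_2d(np.float64(uv)); d=np.c_[(uv[:,0]-c['cx'])/c['fx'],(uv[:,1]-c['cy'])/c['fy'],np.ones(len(uv))]
    if 'T_tool_cam' in c:
        T=np.eye(4);T[:3,:3]=rpy(o['tool_rot']);T[:3,3]=o['tool_pos'];M=T@c['T_tool_cam'];return M[:3,3],d@M[:3,:3].T
    R=cv2.Rodrigues(np.float64(c['rvec']))[0];return -R.T@np.ravel(c['tvec']),d@R
def plane(c,o,uv,z):
    p,d=ray(c,o,uv); return p+d*((z-p[2])/d[:,2:])
E
python3 - <<'E'
from h import *
for n in('scene','side','wrist'):
    c,o=snap(n,n+'0')
    print(n,c['fx'],ray(c,o,[280,210]))
print(o); print(c['T_tool_cam'])
a=[cv2.imread(f'pics/{n}0.png') for n in('scene','side')]
E
```

```text
pics
scene 460.3875597058483 (array([-0.47993992,  1.48062377,  0.70887321]), array([[ 0.51358319, -0.77126387, -0.37609039]]))
side 433.161743506039 (array([0.10518848, 1.38931767, 0.99688705]), array([[ 0.16714005, -0.78994416, -0.59047788]]))
wrist 334.29126498293016 (array([ 0.27586561, -0.59289405,  0.38309163]), array([[-0.26031936, -0.07558797, -0.96261282]]))
{'time_s': 0.1, 'qpos': array([72.25528802, 18.43396496, -4.01697626, 83.16969163,  1.2953699 ,
       78.53947252, -3.25995508]), 'joint_velocities': array([ 0.00948799, -0.11879591, -0.0135422 , -0.23160259,  0.0090379 ,
       -0.0491597 , -0.08354064]), 'effort': array([-4.36284690e-04, -4.92567873e+01, -4.06049034e-01, -3.13400102e+01,
       -6.42215274e-02,  3.93570517e-02,  5.94774747e-05]), 'tool_pos': array([ 0.20662006, -0.6157573 ,  0.22156509]), 'tool_rot': array([-1.79902130e+02,  5.39279536e-03,  1.85558403e+01]), 'force': array([ 0.69394166, -0.51851864,  0.80006469]), 'wrist_torque': array([-0.00872012, -0.03210917,  0.02739865]), 'grip_width': 0.08709532529219448}
[[-2.31702567e-04 -9.62896847e-01 -2.69869613e-01  7.29062873e-02]
 [ 9.99999753e-01 -4.02216948e-04  5.76541093e-04  8.53133211e-05]
 [-6.63695733e-04 -2.69869413e-01  9.62896702e-01 -1.61533793e-01]
 [ 0.00000000e+00  0.00000000e+00  0.00000000e+00  1.00000000e+00]]
```

View pics/scene0.png

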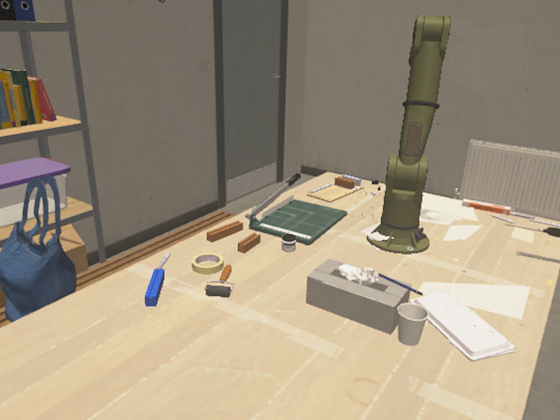

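View pics/side0.png

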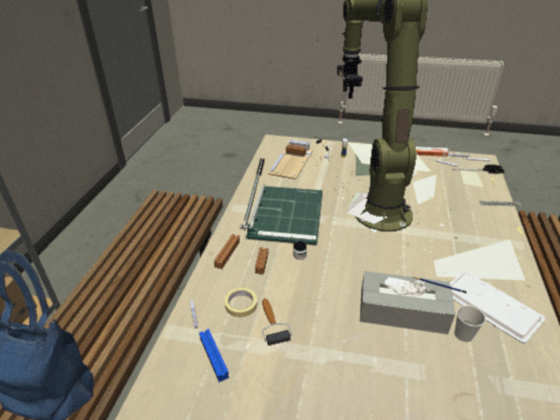

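The scene view shows two brown rails at (225,231) and (249,242). The jar is at (289,243), the tape at (208,263), the blue decoy at (155,287) and the jig at (340,188), with its cross rail at (345,183). The side view has the rails at (228,251) and (262,260). I'll enlarge crops of these.

Run:
```python
from h import *
c,o=load('side0'); s,_=load('scene0')
R=lambda im,x,y,w,h:cv2.resize(im[y:y+h,x:x+w],(400,300),interpolation=cv2.INTER_CUBIC)
a,b=c['image'],s['image']
cv2.imwrite('pics/crop1.png',np.vstack([np.hstack([R(a,205,225,80,60),R(a,262,130,80,60)]),np.hstack([R(b,200,210,80,60),R(b,300,165,80,60)])]))
for n,cc in(('side',c),('scene',s)):
    hsv=cv2.cvtColor(cc['image'],cv2.COLOR_BGR2HSV)
    m=cv2.inRange(hsv,(3,110,40),(16,255,190))
    k,l,st,ce=cv2.connectedComponentsWithStats(m)
    for i in range(1,k):
        x,y,w,h,A=st[i]
        if A>60 and 200<ce[i][0]<380 and 130<ce[i][1]<300:
            pts=np.argwhere(l==i)[:,::-1]; W=plane(cc,o,pts,.016)[:,:2]; r=cv2.minAreaRect(W.astype(np.float32)*1000)
            print(n,ce[i].round(),A,(W.mean(0)).round(3),np.round(r[1]),round(r[2],1))
    v=cv2.inRange(hsv,(0,0,0),(180,255,60))
print(plane(c,o,[[300,244],[240,301]],.0)); print(plane(s,o,[[289,240],[208,263]],.02))
```

```text
side [295. 149.] 142 [ 0.412 -0.412] [72. 97.] 82.3
side [226. 251.] 348 [0.513 0.346] [167.  38.] 82.9
side [261. 260.] 212 [0.386 0.367] [ 29. 121.] 6.5
scene [344. 182.] 137 [ 0.427 -0.424] [ 87. 141.] 25.9
scene [224. 231.] 350 [0.511 0.348] [181.  70.] 81.5
scene [248. 243.] 252 [0.386 0.368] [ 56. 142.] 4.1
scene [225. 273.] 103 [0.315 0.57 ] [22. 89.] 26.8
[[ 2.76692250e-01  2.39739020e-01 -1.11022302e-16]
 [ 4.09884925e-01  5.39014571e-01  0.00000000e+00]]
[[0.28217915 0.27499803 0.02      ]
 [0.39142196 0.56298181 0.02      ]]
```

View pics/crop1.png

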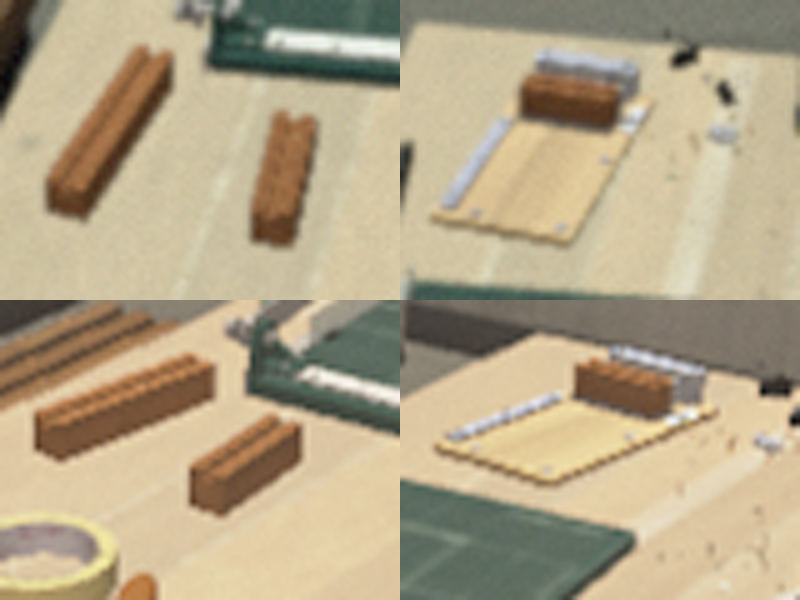

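The rails are confirmed. The long one is (228,251) in the side view, at world ~(0.512, 0.347), and measures ~150 mm against the short one's ~100 mm. I'll triangulate the cutter handle, get the jig's rough pose and generate the transit rows.

```bash
cat >> h.py <<'E'
def tri(obs):
    A=np.zeros((3,3));b=np.zeros(3)
    for fn,uv in obs:
        p,d=ray(*load(fn),uv);d=d[0]/np.linalg.norm(d);P=np.eye(3)-np.outer(d,d);A+=P;b+=P@p
    return np.linalg.solve(A,b)
def rows(way,g=1,step=3.9,turn=6.8,o=None):
    "way: list of (x,y,z,yaw); prints rows in tool axes (tool assumed pointing down)"
    o=o or env.get_obs(); p=np.r_[o['tool_pos'],o['tool_rot'][2]]; out=[]
    for w in way:
        w=np.array(w,float); n=int(max(np.ceil(np.linalg.norm(w[:3]-p[:3])*100/step),np.ceil(abs(w[3]-p[3])/turn),1))
        D=(w-p)/n
        for i in range(n):
            y=np.deg2rad(p[3]); c,s=np.cos(y),np.sin(y); d=D[:3]*100
            out.append([g,[round(c*d[0]+s*d[1],2),round(s*d[0]-c*d[1],2),round(-d[2],2)],[0,0,round(-D[3],1)]]); p=p+D
    print(len(out)); print(str(out).replace(' ',''))
E
python3 - <<'E'
from h import *
print('handle',tri([('scene0',[298,178]),('side0',[262,160])]), tri([('scene0',[270,200]),('side0',[255,195])]))
c,o=load('side0'); P=plane(c,o,[[268.4,173.6],[296.4,178.4],[312,149.4]],.012);print(P)
L=plane(c,o,[[222,250],[238,237]],.032)
for t in [[[218.8,261.5],[236.2,236]]]:
    Q=plane(c,o,t,.032); d=Q[1]-Q[0]; print(Q,np.linalg.norm(d),np.rad2deg(np.arctan2(d[1],d[0])))
rows([(.48,-.32,.30,55),(.5,.1,.3,90),(.505,.37,.17,90)])
E
```

```text
handle [ 0.50807325 -0.14174032  0.09401388] [0.47951808 0.09934406 0.07588767]
[[ 0.48853991 -0.18029982  0.012     ]
 [ 0.36250636 -0.1660654   0.012     ]
 [ 0.33571593 -0.43517692  0.012     ]]
[[0.51498932 0.41727702 0.032     ]
 [0.49650965 0.28034998 0.032     ]] 0.13816842272976015 -97.68619647496203
30
[[1,[np.float64(3.21),np.float64(-1.76),np.float64(-0.71)],[0,0,np.float64(-3.3)]],[1,[np.float64(3.31),np.float64(-1.57),np.float64(-0.71)],[0,0,np.float64(-3.3)]],[1,[np.float64(3.39),np.float64(-1.38),np.float64(-0.71)],[0,0,np.float64(-3.3)]],[1,[np.float64(3.47),np.float64(-1.18),np.float64(-0.71)],[0,0,np.float64(-3.3)]],[1,[np.float64(3.53),np.float64(-0.98),np.float64(-0.71)],[0,0,np.float64(-3.3)]],[1,[np.float64(3.58),np.float64(-0.77),np.float64(-0.71)],[0,0,np.float64(-3.3)]],[1,[np.float64(3.62),np.float64(-0.56),np.float64(-0.71)],[0,0,np.float64(-3.3)]],[1,[np.float64(3.64),np.float64(-0.35),np.float64(-0.71)],[0,0,np.float64(-3.3)]],[1,[np.float64(3.66),np.float64(-0.14),np.float64(-0.71)],[0,0,np.float64(-3.3)]],[1,[np.float64(3.66),np.float64(0.07),np.float64
[... 924 characters left out ...]
64(3.82),np.float64(-0.03),np.float64(0.0)],[0,0,np.float64(-3.2)]],[1,[np.float64(3.38),np.float64(0.06),np.float64(1.63)],[0,0,np.float64(0.0)]],[1,[np.float64(3.38),np.float64(0.06),np.float64(1.63)],[0,0,np.float64(0.0)]],[1,[np.float64(3.38),np.float64(0.06),np.float64(1.63)],[0,0,np.float64(0.0)]],[1,[np.float64(3.38),np.float64(0.06),np.float64(1.63)],[0,0,np.float64(0.0)]],[1,[np.float64(3.38),np.float64(0.06),np.float64(1.63)],[0,0,np.float64(0.0)]],[1,[np.float64(3.38),np.float64(0.06),np.float64(1.63)],[0,0,np.float64(0.0)]],[1,[np.float64(3.38),np.float64(0.06),np.float64(1.63)],[0,0,np.float64(0.0)]],[1,[np.float64(3.38),np.float64(0.06),np.float64(1.63)],[0,0,np.float64(0.0)]]]
```

Handle tip is at z≈0.094, so z = 0.3 clears it easily. Jig push axis ≈ world (-0.1,-1). I'm starting the transit.

Call:
servo_tool(plan=[[1,[3.2,-1.8,-0.8],[0,0,-3.3]],[1,[3.3,-1.6,-0.8],[0,0,-3.3]],[1,[3.4,-1.4,-0.8],[0,0,-3.3]],[1,[3.5,-1.2,-0.8],[0,0,-3.3]],[1,[3.5,-1,-0.8],[0,0,-3.3]],[1,[3.6,-0.8,-0.8],[0,0,-3.3]],[1,[3.6,-0.6,-0.8],[0,0,-3.3]],[1,[3.6,-0.4,-0.8],[0,0,-3.3]],[1,[3.7,-0.1,-0.8],[0,0,-3.3]],[1,[3.7,0.1,-0.8],[0,0,-3.3]],[1,[3.7,0.3,-0.8],[0,0,-3.3]],[1,[3.2,-2,0],[0,0,-3.2]],[1,[3.3,-1.9,0],[0,0,-3.2]],[1,[3.4,-1.7,0],[0,0,-3.2]],[1,[3.5,-1.5,0],[0,0,-3.2]],[1,[3.6,-1.3,0],[0,0,-3.2]],[1,[3.7,-1.1,0],[0,0,-3.2]],[1,[3.7,-0.9,0],[0,0,-3.2]],[1,[3.8,-0.7,0],[0,0,-3.2]],[1,[3.8,-0.5,0],[0,0,-3.2]]], force=40)

```text
time_s: 1.82
tool_pos: [0.4874, 0.0491, 0.3056]
tool_rot: [-179.4, -0.3, 85.6]
force: [0.8, -0.6, -0.5]
grip_width: 0.0871
```

```bash
sed -i 's/print(str(out).replace/print(str([[r[0],[float(v) for v in r[1]],[0,0,float(r[2][2])]] for r in out]).replace/' h.py
python3 - <<'E'
from h import *
o=env.get_obs();print(o['tool_pos'],o['tool_rot'])
rows([(.5,.1,.28,86),(.505,.37,.17,82)])
E
```

```text
[0.48742568 0.04910172 0.30563656] [-179.39119544   -0.27426762   85.609081  ]
10
[[1,[2.59,0.43,1.28],[0,0,-0.2]],[1,[2.58,0.44,1.28],[0,0,-0.2]],[1,[3.37,-0.17,1.38],[0,0,0.5]],[1,[3.37,-0.2,1.38],[0,0,0.5]],[1,[3.37,-0.23,1.38],[0,0,0.5]],[1,[3.37,-0.26,1.38],[0,0,0.5]],[1,[3.36,-0.29,1.38],[0,0,0.5]],[1,[3.36,-0.32,1.38],[0,0,0.5]],[1,[3.36,-0.35,1.38],[0,0,0.5]],[1,[3.35,-0.38,1.38],[0,0,0.5]]]
```

Call:
servo_tool(plan=[[1,[2.6,0.4,1.3],[0,0,0]],[1,[2.6,0.4,1.3],[0,0,0]],[1,[3.4,-0.2,1.4],[0,0,0.5]],[1,[3.4,-0.2,1.4],[0,0,0.5]],[1,[3.4,-0.2,1.4],[0,0,0.5]],[1,[3.4,-0.3,1.4],[0,0,0.5]],[1,[3.4,-0.3,1.4],[0,0,0.5]],[1,[3.4,-0.3,1.4],[0,0,0.5]],[1,[3.4,-0.4,1.4],[0,0,0.5]],[1,[3.2,-0.4,1.4],[0,0,0.5]],[1,[0,0,0],[0,0,0]],[1,[0,0,0],[0,0,0]]])

```text
time_s: 2.82
tool_pos: [0.4978, 0.3962, 0.1604]
tool_rot: [-179.4, -0.1, 82.1]
force: [-0.4, 0.5, -0.6]
grip_width: 0.0871
```

Run:
```python
from h import *
c,o=snap('wrist','w1');print(o['tool_pos'],o['tool_rot'])
hsv=cv2.cvtColor(c['image'],cv2.COLOR_BGR2HSV)
m=cv2.inRange(hsv,(3,110,40),(16,255,190))
k,l,st,ce=cv2.connectedComponentsWithStats(m)
for i in range(1,k):
    if st[i][4]>800:
        pts=np.argwhere(l==i)[:,::-1]; W=plane(c,o,pts,.028)[:,:2]; r=cv2.minAreaRect(W.astype(np.float32)*1000)
        print(st[i],ce[i].round(),W.mean(0).round(4),np.round(r,1) if 0 else r)
```

```text
[0.49781497 0.39621963 0.16037131] [-1.79449988e+02 -1.39797576e-01  8.21412897e+01]
[   3    0   81   76 2428] [48. 34.] [0.3274 0.5576] ((327.37591552734375, 558.6348266601562), (23.633411407470703, 74.54757690429688), 30.585906982421875)
[ 293  173   31  105 2542] [308. 233.] [0.5144 0.3615] ((514.922119140625, 367.8627014160156), (101.33177947998047, 27.94957160949707), 82.6595458984375)
```

View pics/w1.png

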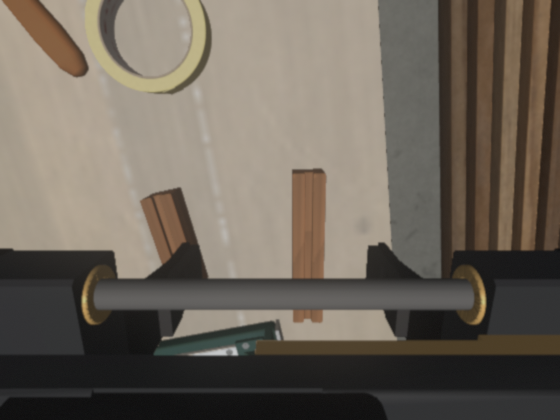

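View w1: the long rail spans columns 292–325 and rows 170–322. The short rail is to its left, around (175,240) and tilted. The tape is at (150,40) and clear. Next I'll compute the rail centre and finger clearance.

Run:
```python
from h import *
c,o=load('w1')
Q=plane(c,o,[[309,171],[308,321],[292,200],[326,200],[292.5,310],[323.5,310]],.032)[:,:2];print(Q.round(4),np.linalg.norm(Q[0]-Q[1]),Q[:2].mean(0))
d=Q[0]-Q[1];print(np.rad2deg(np.arctan2(d[1],d[0])))
print(plane(c,o,[[180,190],[207,277],[143,200]],.032)[:,:2])
ctr=Q[:2].mean(0)
rows([(ctr[0],ctr[1],.08,83),(ctr[0],ctr[1],.0135,83)],step=3)
```

```text
[[0.5217 0.4205]
 [0.5033 0.272 ]
 [0.5037 0.3967]
 [0.5337 0.3926]
 [0.4897 0.2863]
 [0.5198 0.2823]] 0.14962676289983484 [0.51253137 0.34623629]
82.9254008144534
[[0.40623728 0.41913301]
 [0.41326565 0.3324144 ]
 [0.37123566 0.41465229]]
7
[[1,[-1.19,0.56,2.01],[0,0,-0.2]],[1,[-1.19,0.55,2.01],[0,0,-0.2]],[1,[-1.19,0.55,2.01],[0,0,-0.2]],[1,[-1.19,0.54,2.01],[0,0,-0.2]],[1,[0.0,-0.0,2.22],[0,0,-0.0]],[1,[0.0,-0.0,2.22],[0,0,-0.0]],[1,[0.0,-0.0,2.22],[0,0,-0.0]]]
```

Call:
servo_tool(plan=[[1,[-1.2,0.6,2],[0,0,-0.2]],[1,[-1.2,0.6,2],[0,0,-0.2]],[1,[-1.2,0.5,2],[0,0,-0.2]],[1,[-1.2,0.5,2],[0,0,-0.2]],[1,[0,0,2],[0,0,0]],[1,[0,0,2],[0,0,0]]])

```text
time_s: 3.37
tool_pos: [0.5198, 0.3392, 0.0448]
tool_rot: [179.7, -0.4, 82.5]
force: [0.5, -0.4, 0.5]
grip_width: 0.0872
```

Run:
```python
from h import *
rows([(.5125,.3462,.0135,83)],step=1.5)
```

```text
3
[[1,[0.2,-0.27,1.04],[0,0,-0.2]],[1,[0.2,-0.27,1.04],[0,0,-0.2]],[1,[0.2,-0.27,1.04],[0,0,-0.2]]]
```

Call:
servo_tool(plan=[[1,[0.2,-0.3,1],[0,0,-0.2]],[1,[0.2,-0.3,1],[0,0,-0.2]],[1,[0.2,-0.2,0.8],[0,0,0]],[1,[0,0,0.2],[0,0,0]],[1,[0,0,0],[0,0,0]]])

```text
time_s: 3.78
tool_pos: [0.5144, 0.3391, 0.012]
tool_rot: [179.7, -0.1, 82.4]
force: [-0.3, 0.6, 0.6]
grip_width: 0.087
```

Call:
servo_tool(plan=[[1,[0.6,-0.2,-0.1],[0,0,-0.3]],[0.2,[0,0,0],[0,0,0]],[0.2,[0,0,0],[0,0,0]],[0.2,[0,0,0],[0,0,0]],[0.2,[0,0,0],[0,0,0]],[0.2,[0,0,0],[0,0,0]],[0.2,[0,0,0],[0,0,0]],[0.2,[0,0,0],[0,0,0]],[0.2,[0,0,0],[0,0,0]]], force=50)

```text
time_s: 4.53
tool_pos: [0.5149, 0.3495, 0.0175]
tool_rot: [179.4, -0.4, 82.9]
force: [-0.3, -0.1, -0.4]
grip_width: 0.0421
```

Run:
```python
from h import *
o=env.get_obs();print(o['tool_pos'],o['tool_rot'],o['grip_width'],o['force'])
rows([(.50,.33,.16,83),(.5,-.15,.2,83)],g=.2,step=3.6)
```

```text
[0.51486002 0.34947911 0.01753695] [179.380505    -0.39700336  82.88962368] 0.04207972419815079 [-0.30730866 -0.10722272 -0.3764241 ]
19
[[0.2,[-0.42,-0.25,-2.85],[0,0,-0.0]],[0.2,[-0.42,-0.25,-2.85],[0,0,-0.0]],[0.2,[-0.42,-0.25,-2.85],[0,0,-0.0]],[0.2,[-0.42,-0.25,-2.85],[0,0,-0.0]],[0.2,[-0.42,-0.25,-2.85],[0,0,-0.0]],[0.2,[-3.4,0.42,-0.29],[0,0,-0.0]],[0.2,[-3.4,0.42,-0.29],[0,0,-0.0]],[0.2,[-3.4,0.42,-0.29],[0,0,-0.0]],[0.2,[-3.4,0.42,-0.29],[0,0,-0.0]],[0.2,[-3.4,0.42,-0.29],[0,0,-0.0]],[0.2,[-3.4,0.42,-0.29],[0,0,-0.0]],[0.2,[-3.4,0.42,-0.29],[0,0,-0.0]],[0.2,[-3.4,0.42,-0.29],[0,0,-0.0]],[0.2,[-3.4,0.42,-0.29],[0,0,-0.0]],[0.2,[-3.4,0.42,-0.29],[0,0,-0.0]],[0.2,[-3.4,0.42,-0.29],[0,0,-0.0]],[0.2,[-3.4,0.42,-0.29],[0,0,-0.0]],[0.2,[-3.4,0.42,-0.29],[0,0,-0.0]],[0.2,[-3.4,0.42,-0.29],[0,0,-0.0]]]
```

Call:
servo_tool(plan=[[0.2,[0,0,0.4],[0,0,0]],[0.2,[0,0,0],[0,0,0]],[0.2,[0,0,0],[0,0,0]],[0.2,[0,0,0],[0,0,0]],[0.2,[0,0,0],[0,0,0]],[0.2,[0,0,0],[0,0,0]]])

```text
time_s: 5.03
tool_pos: [0.5149, 0.3493, 0.0131]
tool_rot: [179.4, -0.4, 82.9]
force: [0.2, -0.2, 0.6]
grip_width: 0.0294
```

Gripped: width 29.4 mm, TCP 13.1 mm above the table. Lifting and carrying.

Call:
servo_tool(plan=[[0,[0,0,0],[0,0,0]],[0,[0,0,-1],[0,0,0]],[0,[-0.2,-0.2,-2.8],[0,0,0]],[0,[-0.4,-0.2,-2.8],[0,0,0]],[0,[-0.4,-0.2,-2.8],[0,0,0]],[0,[-0.4,-0.2,-2.8],[0,0,0]],[0,[-0.4,-0.2,-2.8],[0,0,0]],[0,[-3,0.4,-0.5],[0,0,0]],[0,[-3.4,0.4,-0.3],[0,0,0]],[0,[-3.4,0.4,-0.3],[0,0,0]],[0,[-3.4,0.4,-0.3],[0,0,0]],[0,[-3.4,0.4,-0.3],[0,0,0]],[0,[-3.4,0.4,-0.3],[0,0,0]],[0,[-3.4,0.4,-0.3],[0,0,0]],[0,[-3.4,0.4,-0.3],[0,0,0]],[0,[-3.4,0.4,-0.3],[0,0,0]],[0,[-3.4,0.4,-0.3],[0,0,0]],[0,[-3.4,0.4,0],[0,0,0]],[0,[-3,0.4,0],[0,0,0]]])

```text
time_s: 6.62
tool_pos: [0.4965, -0.0768, 0.2097]
tool_rot: [179.1, -0.3, 84.4]
force: [0.9, -0.1, -1.1]
grip_width: 0.0299
```

Run:
```python
from h import *
o=env.get_obs();print(o['tool_pos'],o['tool_rot'],o['grip_width'],o['force'])
c,o=snap('wrist','w2')
```

```text
[ 0.49647327 -0.07680077  0.20969077] [179.08744192  -0.295527    84.35405868] 0.029900981582520594 [ 0.94715713 -0.13588939 -1.08850971]
```

View pics/w2.png

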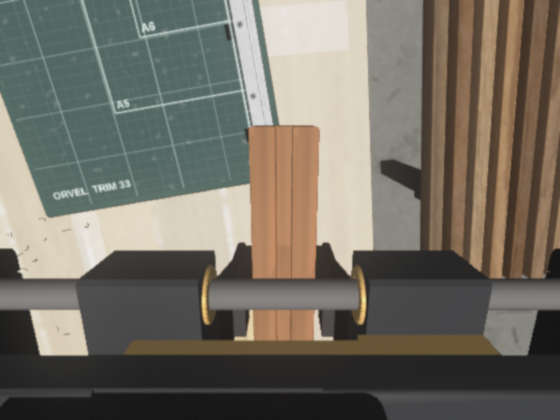

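The rail is held straight, spanning columns 250–318. I'll hover past the jig, offset away from the robot, to see the board from above.

Call:
servo_tool(plan=[[0,[-3.4,-0.2,-0.7],[0,0,0]],[0,[-3.4,-0.2,-0.7],[0,0,0]],[0,[-3.4,-0.2,-0.7],[0,0,0]],[0,[-3.4,-0.2,-0.7],[0,0,0]],[0,[-3.4,-0.2,-0.7],[0,0,0]],[0,[-3.4,-0.2,-0.7],[0,0,0]],[0,[-3.4,-0.2,0],[0,0,0]],[0,[-3,0,0],[0,0,0]],[0,[0,0,0],[0,0,0]],[0,[0,0,0],[0,0,0]]])

```text
time_s: 7.5
tool_pos: [0.4499, -0.3569, 0.2564]
tool_rot: [178.9, 0.1, 84.0]
force: [0.3, 1.0, -0.7]
grip_width: 0.0297
```

Run:
```python
from h import *
c,o=snap('wrist','w3');print(o['tool_pos'],o['tool_rot'],o['grip_width'],o['force'])
```

```text
[ 0.449913   -0.3568819   0.25642863] [1.78918912e+02 6.49916377e-02 8.39545763e+01] 0.029711737682860357 [ 0.34662561  0.95650638 -0.69587487]
```

View pics/w3.png

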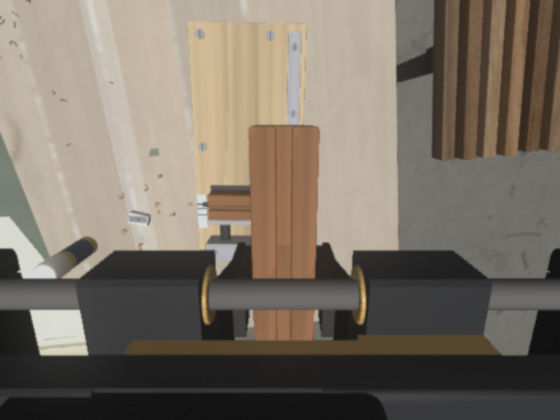

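View w3: the board's left end is at row ~24 (columns 190–306) and its near edge is at column ~192. The ledge's inner face runs along column ~288, rows 32–125, with the cross rail at (230,205). I'll fit edges.

Run:
```python
from h import *
c,o=load('w3'); im=c['image'].astype(float); g=cv2.GaussianBlur(c['image'],(3,3),0).astype(float)
hsv=cv2.cvtColor(c['image'],cv2.COLOR_BGR2HSV)
print('row60 S',hsv[60,180:200,1],hsv[60,280:312,1])
def edges(rows_,lo,hi,sgn,ch=1):
    S=cv2.GaussianBlur(hsv[...,ch],(3,3),0).astype(float); P=[]
    for r in rows_:
        d=sgn*np.gradient(S[r])[lo:hi]; k=d.argmax(); a,b,e=d[max(k-1,0)],d[k],d[min(k+1,len(d)-1)]
        P.append([lo+k+(0.5*(a-e)/(a-2*b+e) if a-2*b+e else 0),r])
    return np.array(P)
def line(P,z,name):
    W=plane(c,o,P,z)[:,:2]; vx,vy,x0,y0=cv2.fitLine(W.astype(np.float32),cv2.DIST_HUBER,0,.001,.001).ravel()
    if vy<0: vx,vy=-vx,-vy
    res=(W-[x0,y0])@[vy,-vx]; print(name,'x at y=-.28:',x0+(-.28-y0)*vx/vy,'ang',np.rad2deg(np.arctan2(vy,vx)),'res',np.std(res)); return np.array([x0,y0]),np.array([vx,vy])
line(edges(range(40,180,3),183,199,1),.012,'near edge')
i=line(edges(range(38,116,3),282,294,-1),.019,'ledge inner')
line(edges(range(38,116,3),295,303,1),.019,'ledge outer')
line(edges(range(38,116,3),301,311,-1),.012,'far edge')
# board end rows
St=cv2.GaussianBlur(hsv[...,1],(3,3),0).astype(float)
E=[[x,15+np.gradient(St[:,x])[15:35].argmax()] for x in list(range(208,262,3))]
W=plane(c,o,E,.012)[:,:2]; print('end',W.mean(0),np.std(E,0))
# cross rail edges at cols 212-246
V=cv2.GaussianBlur(hsv[...,2],(3,3),0).astype(float); print('V col 230',V[176:250,230].astype(int).tolist()); print('H',hsv[176:250,230,0].tolist())
# held rail
E=edges(range(140,235,5),240,260,1);F=edges(range(140,235,5),308,328,-1)
print(E[[0,-1]],F[[0,-1]])
ztop=o['tool_pos'][2]-.0131+.032
W=plane(c,o,(E+F)/2,ztop)[:,:2]; line((E+F)/2,ztop,'rail axis'); line(E,ztop,'railL');line(F,ztop,'railR')
print(plane(c,o,[[284.5,126.5]],ztop))
```

```text
row60 S [29 31 33 35 36 36 36 36 37 48 66 71 72 72 72 73 73 72 72 71] [72 72 72 72 71 72 70 60 27  1  7  7  7  7  7  7  8  8  6  1 26 59 71 73
 74 64 44 37 37 37 37 36]
near edge x at y=-.28: 0.35544387 ang 82.99683 res 0.0002196671710882503
ledge inner x at y=-.28: 0.4655554 ang 82.95434 res 8.380300723331534e-05
ledge outer x at y=-.28: 0.47959948 ang 82.846985 res 7.906350364714466e-05
far edge x at y=-.28: 0.4858122 ang 83.05029 res 0.00018021451626534034
end [ 0.41800368 -0.18089991] [15.56438242  0.49690399]
V col 230 [204, 203, 203, 203, 203, 203, 203, 200, 182, 145, 110, 93, 89, 87, 85, 84, 84, 88, 99, 118, 137, 147, 151, 152, 152, 150, 150, 151, 148, 140, 135, 135, 133, 126, 123, 132, 144, 150, 152, 152, 150, 149, 150, 152, 159, 171, 179, 177, 165, 152, 144, 141, 139, 138, 137, 136, 136, 133, 122, 104, 86, 79, 78, 81, 87, 94, 101, 119, 145, 167, 177, 182, 184, 186]
H [18, 19, 19, 19, 18, 19, 19, 19, 18, 18, 15, 165, 170, 10, 11, 13, 14, 13, 14, 13, 13, 13, 13, 13, 13, 13, 13, 13, 13, 13, 13, 13, 13, 13, 13, 13, 13, 13, 13, 12, 13, 13, 13, 12, 11, 173, 120, 130, 15, 17, 18, 18, 18, 17, 17, 17, 17, 18, 18, 18, 16, 15, 15, 17, 13, 17, 15, 18, 25, 30, 113, 115, 115, 116]
[[248.77777778 140.        ]
 [250.97368421 230.        ]] [[318.64285714 140.        ]
 [315.95714286 230.        ]]
rail axis x at y=-.28: 0.45701963 ang 83.82047 res 6.154678004388372e-05
railL x at y=-.28: 0.44247532 ang 83.48023 res 0.00011098570981121325
railR x at y=-.28: 0.47172937 ang 83.921104 res 5.284056044760496e-05
[[ 0.45653218 -0.28808412  0.27532863]]
```

The board width measures 129.4 mm (130 nominal) and the ledge sits at y = +44.7 mm (45 nominal), so both agree. The jig axis is at 82.97°, and the rail needs −0.85° of yaw. I'll descend at about a 4 mm gap to the ledge and 12 mm short of the cross rail.

```bash
cat >> h.py <<'E'
U=np.array([-.1224,-.9925]);V=np.array([.9925,-.1224])
def uv(o=None):
    o=o or env.get_obs();p=o['tool_pos'];f=o['force'][:2]
    print('t %.2f jigx_railend %.1f gap %.1f z %.1f'%(o['time_s'],(p[:2]@U-.2634+.080)*1e3,(.4829-p[:2]@V)*1e3,p[2]*1e3),'rot',np.round(o['tool_rot'],2),'F u %.1f v %.1f z %.1f'%(f@U,f@V,o['force'][2]),'w',round(o['grip_width'],4))
E
python3 - <<'E'
from h import *
uv(); rows([(.4481,-.2793,.055,83.1)],g=0,step=2.6)
E
```

```text
t 7.55 jigx_railend 116.5 gap -6.9 z 256.3 rot [1.7894e+02 1.4000e-01 8.3920e+01] F u 1.4 v 0.1 z 0.3 w 0.0297
9
[[0,[0.86,-0.11,2.24],[0,0,0.1]],[0,[0.86,-0.11,2.24],[0,0,0.1]],[0,[0.86,-0.11,2.24],[0,0,0.1]],[0,[0.86,-0.11,2.24],[0,0,0.1]],[0,[0.86,-0.11,2.24],[0,0,0.1]],[0,[0.86,-0.11,2.24],[0,0,0.1]],[0,[0.86,-0.12,2.24],[0,0,0.1]],[0,[0.86,-0.12,2.24],[0,0,0.1]],[0,[0.86,-0.12,2.24],[0,0,0.1]]]
```

Call:
servo_tool(plan=[[0,[2.6,-0.3,0.5],[0.3,0.3,0.4]],[0,[2.6,-0.4,1],[0.3,0.3,0.4]],[0,[2.6,-0.4,1.5],[0,0,0]],[0,[0,0,3],[0,0,0]],[0,[0,0,3],[0,0,0]],[0,[0,0,3],[0,0,0]],[0,[0,0,3],[0,0,0]],[0,[0,0,3],[0,0,0]],[0,[0,0,1],[0,0,0]],[0,[0,0,0],[0,0,0]],[0,[0,0,0],[0,0,0]]])

```text
time_s: 8.47
tool_pos: [0.4558, -0.2576, 0.0656]
tool_rot: [179.1, -0.3, 84.5]
force: [-1.0, 1.0, -1.0]
grip_width: 0.0296
```

Run:
```python
from h import *
uv(); rows([(.4481,-.2793,.036,83.1)],g=0,step=1)
```

```text
t 8.47 jigx_railend 16.5 gap -1.1 z 65.6 rot [179.1   -0.34  84.45] F u -0.8 v -1.1 z -1.0 w 0.0296
4
[[0,[-0.56,-0.14,0.74],[0,0,0.3]],[0,[-0.56,-0.14,0.74],[0,0,0.3]],[0,[-0.56,-0.13,0.74],[0,0,0.3]],[0,[-0.56,-0.13,0.74],[0,0,0.3]]]
```

Call:
servo_tool(plan=[[0,[-0.8,-0.3,0],[0,0,0.5]],[0,[-0.7,-0.3,0.4],[0,0,0.4]],[0,[0,0,0.6],[0,0,0.3]],[0,[0,0,0.6],[0,0,0]],[0,[0,0,0.4],[0,0,0]],[0,[0,0,0],[0,0,0]]])

```text
time_s: 8.97
tool_pos: [0.4524, -0.277, 0.0512]
tool_rot: [178.5, 0.1, 83.0]
force: [-0.2, 0.1, -2.0]
grip_width: 0.03
```

Run:
```python
from h import *
uv(); rows([(.4481,-.2793,.036,83.1)],g=0,step=1)
```

```text
t 8.97 jigx_railend 36.2 gap -0.0 z 51.2 rot [1.785e+02 5.000e-02 8.304e+01] F u -0.1 v -0.2 z -2.0 w 0.03
2
[[0,[-0.14,-0.2,0.76],[0,0,-0.0]],[0,[-0.14,-0.2,0.76],[0,0,-0.0]]]
```

Call:
servo_tool(plan=[[0,[0,-0.4,0.4],[0.9,0.4,0]],[0,[0,0,0.5],[0,0,0]],[0,[0,0,0.5],[0,0,0]],[0,[0,0,0],[0,0,0]],[0,[0,0,0],[0,0,0]]])

```text
time_s: 9.38
tool_pos: [0.4484, -0.2761, 0.0352]
tool_rot: [179.5, -0.4, 83.1]
force: [-0.5, 0.3, -0.7]
grip_width: 0.0298
```

Run:
```python
from h import *
uv()
```

```text
t 9.38 jigx_railend 35.8 gap 4.1 z 35.2 rot [179.51  -0.43  83.06] F u -0.2 v -0.5 z -0.7 w 0.0298
```

Call:
servo_tool(plan=[[0,[0,0,0.4],[0,0,0]],[0,[0,0,0.3],[0,0,0]],[0,[0,0,0.2],[0,0,0]],[0,[0,0,0.1],[0,0,0]],[0,[0,0,0],[0,0,0]]])

```text
time_s: 9.8
tool_pos: [0.4489, -0.2759, 0.0251]
tool_rot: [179.5, -0.4, 83.1]
force: [-0.1, 0.7, -0.8]
grip_width: 0.0301
```

Run:
```python
from h import *
uv()
```

```text
t 9.80 jigx_railend 35.5 gap 3.6 z 25.1 rot [179.51  -0.42  83.1 ] F u -0.7 v -0.2 z -0.8 w 0.0301
```

Call:
servo_tool(plan=[[0,[0,0.2,0.1],[0,0,0]],[0,[-0.3,0,0.1],[0,0,0]],[0,[-0.3,0,0],[0,0,0]],[0,[-0.3,0,0],[0,0,0]],[0,[0,0,0],[0,0,0]]])

```text
time_s: 10.22
tool_pos: [0.4494, -0.2846, 0.0255]
tool_rot: [179.7, -0.4, 83.1]
force: [0.4, -0.7, -1.0]
grip_width: 0.0298
```

Run:
```python
from h import *
uv()
```

```text
t 10.22 jigx_railend 44.0 gap 2.0 z 25.5 rot [179.68  -0.41  83.15] F u 0.6 v 0.5 z -1.0 w 0.0298
```

Call:
servo_tool(plan=[[0,[-0.2,0,0.1],[0,0,0]],[0,[-0.2,0,0.1],[0,0,0]],[0,[-0.2,0,0.1],[0,0,0]],[0,[-0.1,0,0],[0,0,0]],[0,[-0.1,0,0],[0,0,0]]])

```text
time_s: 10.63
tool_pos: [0.4497, -0.2859, 0.0256]
tool_rot: [179.9, -0.9, 83.3]
force: [-0.5, 2.2, 1.1]
grip_width: 0.0295
```

Run:
```python
from h import *
uv()
```

```text
t 10.63 jigx_railend 45.3 gap 1.6 z 25.6 rot [179.88  -0.89  83.27] F u -2.1 v -0.8 z 1.1 w 0.0295
```

Call:
servo_tool(plan=[[0,[-0.3,0,0],[0,0,0]],[0,[-0.3,0,0],[0,0,0]],[0,[-0.3,0,0],[0,0,0]]])

```text
time_s: 10.88
tool_pos: [0.4494, -0.2896, 0.0254]
tool_rot: [-180.0, -1.3, 83.4]
force: [-2.0, 11.0, 9.5]
grip_width: 0.0297
```

Run:
```python
from h import *
uv()
snap('scene','s2');snap('wrist','w4');snap('side','d2')
uv()
a=cv2.imread('pics/s2.png')[160:220,300:380];b=cv2.imread('pics/d2.png')[130:190,262:342];w=cv2.imread('pics/w4.png')
R=lambda i:cv2.resize(i,(400,300),interpolation=cv2.INTER_CUBIC)
cv2.imwrite('pics/crop2.png',np.vstack([np.hstack([R(a),R(b)]),np.hstack([R(w),np.zeros((300,400,3),np.uint8)])]))
```

```text
t 10.88 jigx_railend 49.0 gap 1.5 z 25.4 rot [-179.99   -1.33   83.37] F u -10.7 v -3.3 z 9.5 w 0.0297
t 11.03 jigx_railend 49.2 gap 1.5 z 25.5 rot [-179.99   -1.31   83.37] F u -8.5 v -2.1 z 6.7 w 0.0297
```

View pics/crop2.png

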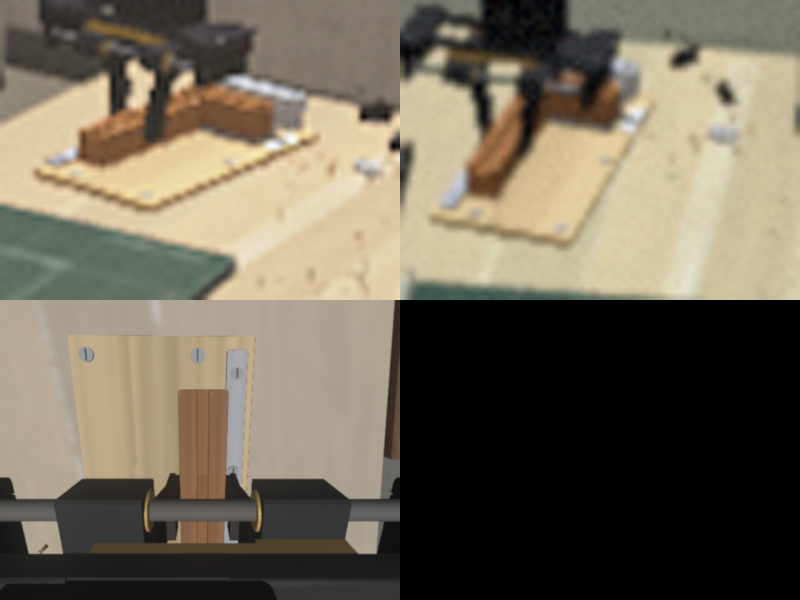

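The scene, side and wrist crops show the rail flat on the board beside the ledge, with its end at the cross rail. In the wrist picture the rail's back end is at row ~126 and the board end at row ~50. I'll measure the rail's back end against the board to get the travel (back end at jig x = −99 mm + travel).

```bash
cat >> h.py <<'E'
def travel(fn):
    c,o=load(fn); hsv=cv2.cvtColor(c['image'],cv2.COLOR_BGR2HSV); S=cv2.GaussianBlur(hsv[...,1],(3,3),0).astype(float)
    def e(cols,lo,hi):
        P=[]
        for x in cols:
            d=np.gradient(S[:,x])[lo:hi];k=d.argmax()
            if 0<k<len(d)-1:a,b,f=d[k-1:k+2];P.append([x,lo+k+.5*(a-f)/(a-2*b+f)])
        return np.median(np.array(P),0)
    B=e(range(140,260,4),35,65); R=e(range(258,312,3),115,140)
    pb=plane(c,o,B,.012)[0,:2];pr=plane(c,o,R,.044)[0,:2]
    xb=pb@U-.2634; xr=pr@U-.2634
    # correct for u of the fixed board end
    print(fn,'board end',B,round(xb*1e3,1),'rail end',R,round(xr*1e3,1),'rail rel board mm',round((xr-xb)*1e3,1),'travel',round((xr-xb)*1e3-36,1))
    m=cv2.inRange(hsv,(3,110,40),(16,255,190))
    f=[]
    for r in range(135,170,3):
        x=np.flatnonzero(m[r,200:360])+200; f.append([x.min(),x.max(),r])
    f=np.array(f,float)
    A=plane(c,o,np.c_[f[:,1],f[:,2]],.044)[:,:2]; A2=plane(c,o,np.c_[f[:,0],f[:,2]],.044)[:,:2]
    for W in(A,A2):
        vx,vy,x0,y0=cv2.fitLine(W.astype(np.float32),cv2.DIST_HUBER,0,.001,.001).ravel(); print('  side v rel centre mm',round((np.array([x0,y0])@V-.4517)*1e3,1),'ang',round(np.rad2deg(np.arctan2(vy,vx))%180,2))
E
python3 - <<'E'
from h import *
travel('w4')
E
```

```text
w4 board end [198.         48.9869281] -135.5 rail end [283.5        125.32352941] -99.9 rail rel board mm 35.6 travel -0.4
  side v rel centre mm 42.9 ang 82.7
  side v rel centre mm 14.5 ang 84.13
```

Call:
servo_tool(plan=[[0,[0,0,-0.1],[0,-0.6,0]],[0,[-0.1,0,-0.1],[0,-0.4,0]],[0,[-0.1,0,0],[0,0,0]]])

```text
time_s: 11.28
tool_pos: [0.449, -0.2887, 0.026]
tool_rot: [-179.9, -0.5, 83.4]
force: [0.3, 4.4, 0.5]
grip_width: 0.0295
```

Run:
```python
from h import *
uv(); snap('wrist','w5'); uv(); travel('w5')
```

```text
t 11.28 jigx_railend 48.2 gap 1.9 z 26.0 rot [-179.9    -0.55   83.43] F u -4.4 v -0.3 z 0.5 w 0.0295
t 11.33 jigx_railend 48.5 gap 1.8 z 26.0 rot [-179.9    -0.55   83.42] F u -3.6 v -1.3 z -0.3 w 0.0297
w5 board end [198.          50.29411765] -135.5 rail end [283.5        125.16666667] -101.2 rail rel board mm 34.3 travel -1.7
  side v rel centre mm 42.3 ang 82.49
  side v rel centre mm 13.9 ang 81.93
```

Force is now −4.4 N along the push axis with no vertical load. That matches ~4 mm of travel since contact (44.5 → 48.5), so I trust the force over the image travel estimate, which is biased by ~5 mm. I'll push on in small steps.

Call:
servo_tool(plan=[[0,[-0.3,0,0],[0,-0.1,0.1]],[0,[-0.3,0,0],[0,-0.1,0.1]],[0,[-0.3,0,0],[0,-0.1,0.1]]])

```text
time_s: 11.58
tool_pos: [0.4488, -0.2938, 0.0254]
tool_rot: [-179.8, -0.6, 83.2]
force: [-0.3, 8.8, 3.8]
grip_width: 0.0295
```

Run:
```python
from h import *
uv(); snap('wrist','w6'); uv(); travel('w6')
```

```text
t 11.58 jigx_railend 53.3 gap 1.5 z 25.4 rot [-179.83   -0.61   83.21] F u -8.7 v -1.4 z 3.8 w 0.0295
t 11.63 jigx_railend 53.5 gap 1.4 z 25.5 rot [-179.84   -0.61   83.2 ] F u -8.2 v -0.8 z 2.9 w 0.0296
w6 board end [198.          39.02786378] -135.4 rail end [283.5        125.16666667] -96.1 rail rel board mm 39.3 travel 3.3
  side v rel centre mm 42.9 ang 82.51
  side v rel centre mm 14.6 ang 81.71
```

Call:
servo_tool(plan=[[0,[-0.1,0,0],[0,0,0]],[0,[-0.1,0,0],[0,0,0]],[0,[-0.1,0,0],[0,0,0]],[0,[-0.1,0,0],[0,0,0]]])

```text
time_s: 11.97
tool_pos: [0.4491, -0.2927, 0.0256]
tool_rot: [-179.7, -1.1, 83.3]
force: [-0.7, 5.3, 3.5]
grip_width: 0.0293
```

Run:
```python
from h import *
uv()
```

```text
t 11.97 jigx_railend 52.1 gap 1.3 z 25.6 rot [-179.68   -1.08   83.28] F u -5.1 v -1.4 z 3.5 w 0.0293
```

Call:
servo_tool(plan=[[0,[-0.3,0,0],[0,-0.3,0]],[0,[-0.3,0,0],[0,-0.3,0]],[0,[-0.2,0,0],[0,-0.2,0]],[0,[-0.2,0,0],[0,-0.2,0]],[0,[-0.2,0,0],[0,-0.2,0]]])

```text
time_s: 12.38
tool_pos: [0.4489, -0.2935, 0.0255]
tool_rot: [-179.4, -0.8, 83.4]
force: [-0.4, 8.1, 3.6]
grip_width: 0.0297
```

Run:
```python
from h import *
uv()
```

```text
t 12.38 jigx_railend 53.0 gap 1.5 z 25.5 rot [-179.38   -0.79   83.42] F u -7.9 v -1.4 z 3.6 w 0.0297
```

Call:
servo_tool(plan=[[0,[-0.3,0,0],[-0.2,-0.3,0.1]],[0,[-0.3,0,0],[-0.2,-0.3,0.1]],[0,[-0.2,0,0],[-0.1,-0.2,0]],[0,[-0.2,0,0],[-0.1,-0.2,0]],[0,[-0.2,0,0],[-0.1,-0.2,0]],[0,[-0.2,0,0],[-0.1,-0.2,0]]])

```text
time_s: 12.88
tool_pos: [0.4488, -0.2935, 0.0252]
tool_rot: [-179.8, -0.5, 83.4]
force: [-0.8, 7.4, 4.8]
grip_width: 0.0299
```

Run:
```python
from h import *
uv()
```

```text
t 12.88 jigx_railend 53.0 gap 1.5 z 25.2 rot [-179.83   -0.51   83.42] F u -7.3 v -1.7 z 4.8 w 0.0299
```

Call:
servo_tool(plan=[[0,[-0.3,0,-0.1],[0,-0.1,0.1]],[0,[-0.3,0,-0.1],[0,-0.1,0.1]],[0,[-0.3,0,-0.05],[0,-0.1,0]],[0,[-0.25,0,-0.05],[0,-0.2,0]],[0,[-0.25,0,-0.05],[0,-0.2,0]],[0,[-0.25,0,-0.05],[0,-0.2,0]],[0,[-0.25,0,-0.05],[0,-0.2,0]]])

```text
time_s: 13.47
tool_pos: [0.4485, -0.294, 0.026]
tool_rot: [-179.4, -1.0, 83.6]
force: [0.8, 9.2, 2.3]
grip_width: 0.0299
```

Run:
```python
from h import *
uv(); snap('wrist','w7'); uv(); travel('w7')
```

```text
t 13.47 jigx_railend 53.5 gap 1.7 z 26.0 rot [-179.42   -0.98   83.57] F u -9.2 v -0.3 z 2.3 w 0.0299
t 13.52 jigx_railend 53.5 gap 1.7 z 26.1 rot [-179.42   -0.99   83.57] F u -9.2 v -0.7 z 1.2 w 0.0295
w7 board end [198.          38.92810458] -135.4 rail end [283.5 125. ] -95.8 rail rel board mm 39.6 travel 3.6
  side v rel centre mm 42.5 ang 82.95
  side v rel centre mm 14.0 ang 82.11
```

Push ≈ 9.2 N with little vertical load, so travel ≈ 9 mm. Now I'll hold for more than 3 s.

Call:
servo_tool(plan=[[0,[-0.25,0,-0.03],[-0.1,-0.25,0.05]],[0,[-0.25,0,-0.03],[-0.1,-0.25,0.05]],[0,[-0.25,0,-0.03],[-0.1,-0.25,0.05]],[0,[-0.25,0,-0.03],[-0.1,-0.25,0.05]],[0,[-0.25,0,-0.03],[-0.1,-0.25,0.05]],[0,[-0.25,0,-0.03],[-0.1,-0.25,0.05]],[0,[-0.25,0,-0.03],[-0.1,-0.25,0.05]],[0,[-0.25,0,-0.03],[-0.1,-0.25,0.05]],[0,[-0.25,0,-0.03],[-0.1,-0.25,0.05]],[0,[-0.25,0,-0.03],[-0.1,-0.25,0.05]],[0,[-0.25,0,-0.03],[-0.1,-0.25,0.05]],[0,[-0.25,0,-0.03],[-0.1,-0.25,0.05]]])

```text
time_s: 14.52
tool_pos: [0.4485, -0.2939, 0.0252]
tool_rot: [-179.9, -0.5, 83.5]
force: [0.8, 8.1, 2.2]
grip_width: 0.0294
```

Run:
```python
from h import *
uv(); snap('scene','s3');snap('side','d3'); uv()
R=lambda i:cv2.resize(i,(400,300),interpolation=cv2.INTER_CUBIC)
q=lambda n,x,y:R(cv2.imread(f'pics/{n}.png')[y:y+36,x:x+48])
cv2.imwrite('pics/crop3.png',np.vstack([np.hstack([q('scene0',335,172),q('s3',335,172)]),np.hstack([q('side0',280,137),q('d3',280,137)])]))
```

```text
t 14.52 jigx_railend 53.4 gap 1.8 z 25.2 rot [-179.95   -0.47   83.49] F u -8.1 v -0.2 z 2.2 w 0.0294
t 14.62 jigx_railend 53.4 gap 1.7 z 25.2 rot [-179.95   -0.46   83.5 ] F u -8.9 v -0.4 z 1.4 w 0.0295
```

View pics/crop3.png

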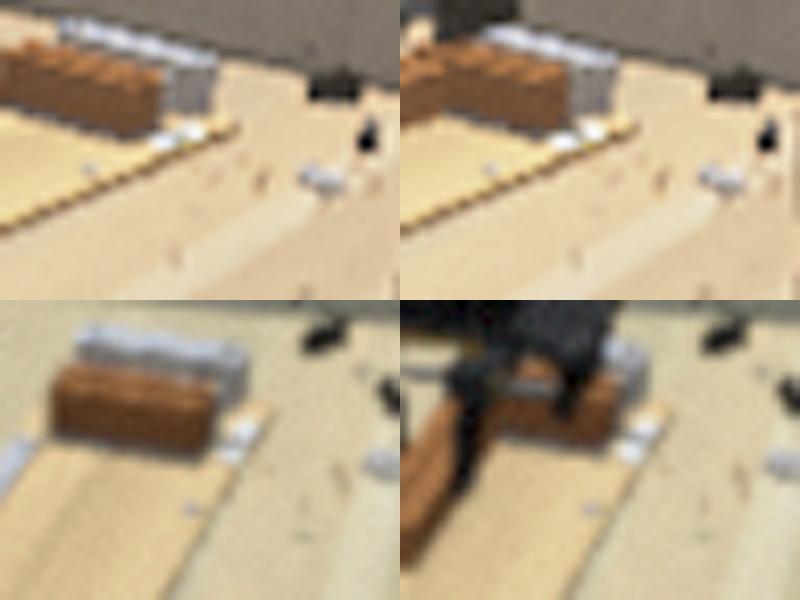

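Before/after crops show the cross rail moved about 1 px towards the block, with its lower right corner in the scene crop going (160,138)→(168,132). I'll turn that shift into mm.

Run:
```python
from h import *
for a,b,(x0,x1,y0,y1) in(('scene0','s3',(346,357,176,190)),('side0','d3',(292,309,147,157))):
    c,o=load(a);d,_=load(b)
    # edge position along each column: cross-rail front-bottom / top edge
    A=c['image'][...,1].astype(np.float32);B=d['image'][...,1].astype(np.float32)
    w=np.eye(2,3,dtype=np.float32)
    cc,w=cv2.findTransformECC(A[y0:y1,x0:x1],B[y0:y1,x0:x1],w,cv2.MOTION_TRANSLATION,(3,200,1e-6),None,1)
    m=np.array([(x0+x1)/2,(y0+y1)/2]); P=plane(c,o,[m,m+w[:,2]],.03)[:,:2]; dp=P[1]-P[0]
    print(a,cc,w[:,2],'u,v mm',dp@U*1e3,dp@V*1e3)
```

```text
scene0 0.9285106590474621 [ 0.5560106  -0.18031654] u,v mm 4.102842672137218 -0.3755049687971581
side0 0.9359035853652077 [ 0.54378766 -0.99914587] u,v mm 9.95440876928805 0.3739921116631127
```

Call:
servo_tool(plan=[[0,[-0.26,0,-0.03],[-0.1,-0.2,0.05]],[0,[-0.26,0,-0.03],[-0.1,-0.2,0.05]],[0,[-0.26,0,-0.03],[-0.1,-0.2,0.05]],[0,[-0.26,0,-0.03],[-0.1,-0.2,0.05]],[0,[-0.26,0,-0.03],[-0.1,-0.2,0.05]],[0,[-0.26,0,-0.03],[-0.1,-0.2,0.05]],[0,[-0.26,0,-0.03],[-0.1,-0.2,0.05]],[0,[-0.26,0,-0.03],[-0.1,-0.2,0.05]],[0,[-0.26,0,-0.03],[-0.1,-0.2,0.05]],[0,[-0.26,0,-0.03],[-0.1,-0.2,0.05]],[0,[-0.26,0,-0.03],[-0.1,-0.2,0.05]],[0,[-0.26,0,-0.03],[-0.1,-0.2,0.05]],[0,[-0.26,0,-0.03],[-0.1,-0.2,0.05]],[0,[-0.26,0,-0.03],[-0.1,-0.2,0.05]]])

```text
time_s: 15.78
tool_pos: [0.4484, -0.2941, 0.0252]
tool_rot: [179.5, -0.6, 83.5]
force: [0.1, 9.0, 2.3]
grip_width: 0.0299
```

Run:
```python
from h import *
uv(); snap('wrist','w8'); uv(); travel('w8')
```

```text
t 15.78 jigx_railend 53.6 gap 1.8 z 25.2 rot [179.5   -0.58  83.51] F u -9.0 v -1.0 z 2.3 w 0.0299
t 15.83 jigx_railend 53.6 gap 1.8 z 25.2 rot [179.5   -0.58  83.51] F u -8.8 v -1.1 z 2.6 w 0.0295
w8 board end [198.          37.64215686] -135.4 rail end [283.5 125. ] -95.9 rail rel board mm 39.5 travel 3.5
  side v rel centre mm 42.0 ang 82.8
  side v rel centre mm 13.7 ang 82.01
```

Call:
servo_tool(plan=[[0,[-0.26,0,-0.03],[-0.1,-0.2,0.05]],[0,[-0.26,0,-0.03],[-0.1,-0.2,0.05]],[0,[-0.26,0,-0.03],[-0.1,-0.2,0.05]],[0,[-0.26,0,-0.03],[-0.1,-0.2,0.05]],[0,[-0.26,0,-0.03],[-0.1,-0.2,0.05]],[0,[-0.26,0,-0.03],[-0.1,-0.2,0.05]],[0,[-0.26,0,-0.03],[-0.1,-0.2,0.05]],[0,[-0.26,0,-0.03],[-0.1,-0.2,0.05]],[0,[-0.26,0,-0.03],[-0.1,-0.2,0.05]],[0,[-0.26,0,-0.03],[-0.1,-0.2,0.05]],[0,[-0.26,0,-0.03],[-0.1,-0.2,0.05]],[0,[-0.26,0,-0.03],[-0.1,-0.2,0.05]],[0,[-0.26,0,-0.03],[-0.1,-0.2,0.05]],[0,[-0.26,0,-0.03],[-0.1,-0.2,0.05]]])

```text
time_s: 17.0
tool_pos: [0.4483, -0.2941, 0.0254]
tool_rot: [179.0, -0.7, 83.6]
force: [1.3, 8.8, 2.0]
grip_width: 0.03
```

Run:
```python
from h import *
for i in range(6):
    uv(); snap('wrist','w9')
uv(); travel('w9')
```

```text
t 17.00 jigx_railend 53.6 gap 2.0 z 25.4 rot [178.98  -0.7   83.55] F u -8.9 v 0.2 z 2.0 w 0.03
t 17.05 jigx_railend 53.6 gap 2.0 z 25.4 rot [178.98  -0.7   83.56] F u -8.5 v -1.1 z 3.1 w 0.0294
t 17.10 jigx_railend 53.6 gap 2.0 z 25.4 rot [178.98  -0.69  83.56] F u -9.4 v -1.3 z 2.8 w 0.0296
t 17.15 jigx_railend 53.6 gap 2.0 z 25.3 rot [178.98  -0.7   83.56] F u -8.9 v -0.5 z 3.1 w 0.0295
t 17.20 jigx_railend 53.6 gap 2.0 z 25.4 rot [178.98  -0.7   83.56] F u -8.4 v -1.2 z 2.1 w 0.0294
t 17.25 jigx_railend 53.6 gap 2.0 z 25.4 rot [178.98  -0.7   83.56] F u -9.5 v -0.8 z 2.1 w 0.0297
t 17.30 jigx_railend 53.6 gap 2.0 z 25.4 rot [178.98  -0.7   83.56] F u -9.4 v -0.7 z 3.6 w 0.03
w9 board end [198.          37.64583333] -135.4 rail end [283.5        124.98529412] -95.8 rail rel board mm 39.5 travel 3.5
  side v rel centre mm 41.7 ang 82.83
  side v rel centre mm 13.4 ang 82.06
```

Steady at ~9 N. Since the travel estimates differ (TCP and force ≈ 8.5–9 mm, side camera ≈ 10, wrist picture lower), I'll move ~1.5 mm nearer the middle of the band and hold again.

Call:
servo_tool(plan=[[0,[-0.35,0,-0.03],[0.1,-0.2,0.05]],[0,[-0.32,0,-0.03],[0.1,-0.2,0.05]],[0,[-0.3,0,-0.04],[0.1,-0.2,0.05]],[0,[-0.3,0,-0.04],[0,-0.2,0.05]],[0,[-0.3,0,-0.04],[0,-0.2,0.05]],[0,[-0.3,0,-0.04],[0,-0.2,0.05]],[0,[-0.3,0,-0.04],[0,-0.2,0.05]],[0,[-0.3,0,-0.04],[0,-0.2,0.05]],[0,[-0.3,0,-0.04],[0,-0.2,0.05]],[0,[-0.3,0,-0.04],[0,-0.2,0.05]],[0,[-0.3,0,-0.04],[0,-0.2,0.05]],[0,[-0.3,0,-0.04],[0,-0.2,0.05]]])

```text
time_s: 18.3
tool_pos: [0.4484, -0.2945, 0.0261]
tool_rot: [-179.8, -1.2, 83.6]
force: [0.3, 9.6, 3.0]
grip_width: 0.0295
```

Call:
servo_tool(plan=[[0,[-0.3,0,-0.04],[0,-0.2,0.05]],[0,[-0.3,0,-0.04],[0,-0.2,0.05]],[0,[-0.3,0,-0.04],[0,-0.2,0.05]],[0,[-0.3,0,-0.04],[0,-0.2,0.05]],[0,[-0.3,0,-0.04],[0,-0.2,0.05]],[0,[-0.3,0,-0.04],[0,-0.2,0.05]],[0,[-0.3,0,-0.04],[0,-0.2,0.05]],[0,[-0.3,0,-0.04],[0,-0.2,0.05]],[0,[-0.3,0,-0.04],[0,-0.2,0.05]],[0,[-0.3,0,-0.04],[0,-0.2,0.05]],[0,[-0.3,0,-0.04],[0,-0.2,0.05]],[0,[-0.3,0,-0.04],[0,-0.2,0.05]],[0,[-0.3,0,-0.04],[0,-0.2,0.05]],[0,[-0.3,0,-0.04],[0,-0.2,0.05]],[0,[-0.3,0,-0.04],[0,-0.2,0.05]],[0,[-0.3,0,-0.04],[0,-0.2,0.05]],[0,[-0.3,0,-0.04],[0,-0.2,0.05]],[0,[-0.3,0,-0.04],[0,-0.2,0.05]],[0,[-0.3,0,-0.04],[0,-0.2,0.05]],[0,[-0.3,0,-0.04],[0,-0.2,0.05]]])

```text
time_s: 19.97
tool_pos: [0.4487, -0.2948, 0.0276]
tool_rot: [-178.4, -2.2, 83.6]
force: [-0.2, 9.7, 2.9]
grip_width: 0.0298
```

Run:
```python
from h import *
for i in range(6):
    uv(); snap('wrist','w10')
uv(); travel('w10')
```

```text
t 19.97 jigx_railend 54.2 gap 1.5 z 27.6 rot [-178.41   -2.15   83.64] F u -9.5 v -1.4 z 2.9 w 0.0298
t 20.02 jigx_railend 54.2 gap 1.4 z 27.6 rot [-178.41   -2.16   83.64] F u -10.3 v -0.9 z 3.0 w 0.0298
t 20.07 jigx_railend 54.2 gap 1.5 z 27.6 rot [-178.4    -2.16   83.64] F u -9.6 v -1.7 z 2.9 w 0.0298
t 20.12 jigx_railend 54.2 gap 1.5 z 27.6 rot [-178.41   -2.15   83.64] F u -9.1 v -1.6 z 3.2 w 0.0294
t 20.17 jigx_railend 54.2 gap 1.5 z 27.6 rot [-178.41   -2.15   83.64] F u -9.5 v -1.5 z 2.7 w 0.0295
t 20.22 jigx_railend 54.2 gap 1.4 z 27.6 rot [-178.41   -2.15   83.64] F u -9.4 v -0.3 z 3.4 w 0.0295
t 20.27 jigx_railend 54.2 gap 1.5 z 27.6 rot [-178.41   -2.15   83.64] F u -9.4 v -1.0 z 2.6 w 0.0297
w10 board end [198.   40.5] -135.3 rail end [283.5        124.96862745] -94.8 rail rel board mm 40.5 travel 4.5
  side v rel centre mm 43.2 ang 82.96
  side v rel centre mm 14.2 ang 83.24
```

The push is now ~9.5 N, but the tool has crept up 2.5 mm and tilted ~2°. I'll level it while holding the push.

Call:
servo_tool(plan=[[0,[-0.3,0,0.03],[-0.4,-0.5,0.05]],[0,[-0.3,0,0.03],[-0.4,-0.5,0.05]],[0,[-0.3,0,0.03],[-0.4,-0.5,0.05]],[0,[-0.3,0,0.03],[-0.3,-0.5,0.05]],[0,[-0.3,0,0.02],[-0.3,-0.5,0.05]],[0,[-0.3,0,0.02],[-0.2,-0.4,0.05]],[0,[-0.3,0,0],[-0.2,-0.4,0.05]],[0,[-0.3,0,0],[-0.1,-0.3,0.05]]])

```text
time_s: 20.93
tool_pos: [0.4485, -0.2945, 0.0251]
tool_rot: [179.9, -0.4, 83.7]
force: [-0.0, 11.0, 5.2]
grip_width: 0.0298
```

Run:
```python
from h import *
uv()
```

```text
t 20.93 jigx_railend 54.0 gap 1.7 z 25.1 rot [179.85  -0.39  83.67] F u -10.9 v -1.4 z 5.2 w 0.0298
```

Run:
```python
from h import *
for i in range(62):
    if i%10==0: uv()
    env.read_camera('side')
uv(); snap('wrist','w11'); travel('w11')
for n,f in(('scene','s4'),('side','d4')): snap(n,f)
c,o=load('scene0');d,_=load('s4')
for nm,(x0,x1,y0,y1) in dict(short=(236,262,232,254),jar=(280,298,232,252),tape=(190,226,252,276)).items():
    w=np.eye(2,3,dtype=np.float32); cc,w=cv2.findTransformECC(c['image'][y0:y1,x0:x1,1],d['image'][y0:y1,x0:x1,1],w,cv2.MOTION_TRANSLATION); print(nm,round(cc,3),w[:,2])
```

```text
t 20.93 jigx_railend 54.0 gap 1.7 z 25.1 rot [179.85  -0.39  83.67] F u -10.9 v -1.4 z 5.2 w 0.0298
t 21.43 jigx_railend 54.0 gap 1.7 z 25.1 rot [179.87  -0.4   83.66] F u -10.6 v -1.3 z 5.3 w 0.0293
t 21.93 jigx_railend 54.0 gap 1.7 z 25.1 rot [179.86  -0.4   83.66] F u -10.9 v -2.2 z 5.4 w 0.0299
t 22.43 jigx_railend 54.0 gap 1.7 z 25.1 rot [179.87  -0.4   83.66] F u -10.2 v -2.2 z 5.5 w 0.0296
t 22.93 jigx_railend 54.0 gap 1.7 z 25.1 rot [179.86  -0.4   83.67] F u -10.1 v -2.5 z 4.7 w 0.0297
t 23.43 jigx_railend 54.0 gap 1.7 z 25.1 rot [179.86  -0.4   83.66] F u -10.3 v -2.1 z 6.0 w 0.0295
t 23.93 jigx_railend 54.0 gap 1.7 z 25.1 rot [179.87  -0.4   83.66] F u -9.7 v -1.9 z 4.7 w 0.0298
t 24.03 jigx_railend 54.0 gap 1.7 z 25.1 rot [179.86  -0.4   83.66] F u -9.6 v -1.8 z 5.3 w 0.0293
w11 board end [208.   36.5] -135.3 rail end [283.5        124.95208333] -95.5 rail rel board mm 39.8 travel 3.8
  side v rel centre mm 42.2 ang 84.27
  side v rel centre mm 13.9 ang 83.03
short 1.0 [ 0.02521263 -0.01639193]
jar 1.0 [ 0.00429571 -0.00608912]
tape 1.0 [ 0.0073088  -0.00984656]
```

Rock steady for 3.1 s: ~10 N, rail flat, and the other objects unmoved. Handing in.

```bash
python3 -c "
from h import *
print(env.sign_off()); uv()"
```

```text
the job is handed in; nothing more can be done
None
the job is handed in; nothing more can be done
```

I put the long rail flat on the jig board beside the ledge, butted it against the cross rail, and handed the job in while still gripping and pushing. No verdict was reported.

**Last checks before handing in:**
- **Push:** it stayed at 9.6–10.9 N for 3.1 s with the tool still (variation under 0.1 mm). About 5 N of downward load on the board was also present, so friction may account for a little of that reading.
- **Rail:** the gap to the ledge was about 1.7–2 mm. By the tool angle the rail was within about 1° of the jig. The grip width was about 29.5 mm at a 50 N setting.
- **Other objects:** the short rail, ink jar and tape had not moved, with image shifts under 0.03 pixel.

**A check that disagreed:** I could not read the pointer directly because the pictures were too coarse. I judged the carriage travel three ways:

| Method | Travel |
|---|---|
| Force and tool movement since contact | about 9–9.5 mm |
| Side camera, earlier in the hold | about 10 mm |
| Wrist camera, absolute | about 3.8 mm |
| Scene camera shift, earlier in the hold | about 4 mm |

I trusted the force and tool movement. The wrist figure looks offset by about 5 mm, because its changes matched the force steps. The scene-camera patch probably included parts that don't move.

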